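Hang the calibration weight hanger on the load cell's hook

TASK

Take the weight hanger that carries the brass weight off its hook on the parking stand and hang it on the load-cell hook of the green tester, in one go, without setting it down and keeping it level so that the weight stays on its pan. Feel it onto the tester's hook: slide it back until it drops right down into the V seat, let the hook take its weight before you let go, and be gentle, for the cell must never feel more than 15 N. Leave the other hanger and everything else on the bench where they are.

Things in the scene. Friction and masses are not known exactly. Their poses are not given: they have to be found in the camera images.
- grip (a point): The hanger to move (bright stirrup with a brass weight on its pan): the middle of its black grip block, the place to grasp; z up. The block is 14 mm (own x) by 24 mm (own y) by 36 mm high, on an 8 mm stem above the bar. The hanger is the same either way round; with its weight it has a mass of 0.3 to 0.48 kg.
- bar (a point): The middle of that hanger's bar, 45 mm below grip: a round rod 8 mm thick along own y that rests in a hook. Side rods 36 mm out on own +y and -y run down from it to a round pan, 90 mm across, 4 mm thick, its underside 150 mm below the bar; the hook passes between the rods.
- weight_mid (a point): The brass weight, standing loose near the middle of the pan of the hanger to move: 35 mm across, 39 mm high with its knob; this point is on its axis, 18 mm above its foot.
- stand: Parking stand (fixed): grey base plate, two steel posts 227 mm high at own x = +115 mm, each with a J-hook pointing to own -x. Origin on the table; the hooks' V seats are at own y = +75 and -75 mm, x = 0, and a hanging bar's centre is 215 mm above the table. To unhook: lift straight up over the hook's tip, then go out to own -x.
- stand_seat (a point): Centre of a bar in one V seat of the stand. J-hook, 16 mm wide, heights from this centre: upturned tip 6 mm thick, its middle 65 mm in front (-x), top at +13 mm; then a level run, top at +3 mm (a bar on it lies 7 mm higher than seated); the V, two faces at 45 degrees, mouth 17 mm wide; behind it a shoulder, front face 8.7 mm behind, top at +15 mm.
- tester: Green and black texture tester (fixed). Origin on the table below nominal_seat. Base plate 35 mm high, 220 mm wide; black column 0.5 m high from own x = +207 mm; its green carriage begins at own x = +145 mm. From that, a bar load cell, a rod and a steel J-hook (same shape and size as the stand's) point to own -x; cell and rod are lower than the hook's shoulder.
- nominal_seat (a point): Where a bar's centre should be when seated in the tester's hook, 235 mm above the table; axes as tester. The real seat is up to 10 mm higher or lower and up to 15 mm farther in or out along own x: not measured, find it by feel. The hook gives about 1 mm downwards for 15 N, is rigid along x. v_seat_front and v_seat_back are the faces of its V; a seated bar rests on both.
- grip_b (a point): The other hanger, with a steel weight, on the stand's other hook: the middle of its black grip block. To be left alone.
- stage: Bystander: chrome disc 110 mm across with a white dish on it, 26 mm high; origin at its foot.
- plunger: Bystander: small white wedge plunger with a stem and chrome thumbscrew, 62 mm high; origin at its foot.
- sample_cup: Bystander: small white sample dish, 56 mm across, 18 mm high; origin at its foot.
- driver: Bystander: screwdriver with a red handle, lying on the bench.
- probe: Bystander: small round probe standing upright, chrome with a white stem, 20 mm across, 52 mm high; origin at its foot.
Mind the look-alikes: they are no part of the job. What is shaped like the part that bears grip but brown or red is not meant.

How it is judged:
By the outcome, as a careful person would: the job done as asked, in the order asked, and still so for the second after the job is handed in, with the robot touching nothing.
It also fails if it takes over 64 s, if anything falls off the work surface, if the arm or the gripper's body presses on something with over 40 N, if the wrist force passes 120 N, or if a joint passes its speed limit or range.

ROBOT

A 7-joint arm with a two-finger parallel gripper is mounted at the origin on the work surface. World frame = base frame: x ahead of the robot, y to its left, z up, the work surface at z = 0. Lengths are in m, angles in rad, forces in N, time in s.
With the tool pointing down it reaches from about 0.425 to 0.95 m from the base axis. Payload 16.7 kg.
Tool frame: the origin (TCP) lies on the centre line of the jaws, within the pads' length; the fingertips stand 8 mm ahead of it and the grasp point (between the pads) lies 11 mm behind it; z points along the fingers, y is the direction in which the jaws open and shut (so a half turn about z gives the same grasp; the last joint's range is limited). The gripper opens to 94 mm and grips with 3 to 60 N. Pads are 16 mm wide; open, the fingers measure 119 mm over their backs; the gripper's body (75 mm by 177 mm) begins 78 mm behind the grasp point.
Start: joints at [1.109, 0.426, 0.074, 1.606, -0.034, 1.111, -0.067], TCP at [0.207, -0.642, 0.213] pointing down, gripper open.
Joint ranges: [-2.85, 2.85], [-0.5, 2.14], [-1.23, 1.37], [0.21, 2.46], [-1.02, 4.16], [0.16, 2.05], [-2.73, 2.73]. Speed limits (rad/s): [1.89, 1.89, 2.39, 2.39, 3.01, 3.01, 3.01].

INTERFACE

Orientations are given as a unit quaternion [x, y, z, w].
In Python, from workcell import arm gives the robot as it stands. Calls block until the motion is done:
- arm.move_ptp(position, orientation): joint-space move of the TCP to a pose.
- arm.servo_line(position, orientation=None, v=0.15): straight line of the TCP; orientation=None keeps the orientation; v is the mean speed in m/s.
- arm.movej(angles): joint-space move.
- arm.gripper_to(opening): finger opening in m; the grip force is fixed at half the most; returns when the fingers have stopped.
- arm.dwell(seconds).
- arm.ik(position, orientation): joint angles nearest the present ones, or None.
- arm.sense(): the state.
- arm.capture(name): name is "side" or "top"; returns the picture (384x512x3 uint8, blue, green, red); there is no depth.
- arm.calibration(name): a dict with "fovy" (degrees; the focal length in pixels is half the picture's height over the tangent of half this angle, whatever the lens; pixels are square), "cx", "cy" (the principal point, pixels), "cam_to_world" (4x4, takes a point from camera to world coordinates). Camera axes: x right, y up, looking along -z (the intrinsics and any distortion apply to the point x, -y, -z); pixel columns grow to the right and rows downward; lengths in m; the calibration is good to about 2 mm. A picture is of the moment at which its call begins. calibration takes no time and is no camera call.
A pose or a line that the arm cannot do raises arm.Unreachable and nothing moves.
- arm.sign_off(): hands the job in, once; it reports no verdict.
Trained networks look in the newest picture that a camera, given by its name, has taken for a name from the list of things; names that differ only in an ending like _2 or _b are one class to them, and where a whole thing is asked for, a point or a joint stands for the part that bears it (a point fixed in the world has none). Each returns a list of dicts, best first, with "score" (0 to 1); they miss things now and then, are a little off and sometimes report something else, mostly with a low value. They report only what shows in the picture. A call takes as long as a camera call. They do not tell look-alikes from the thing itself.
- arm.trace(camera, query): "mask" (384x512 bool, what is visible of it) and "at" ([column, row] in pixels, amid what is visible of it).
The state is a dict: "time": time; "qpos": joint angles; "qd": joint speeds; "effort": joint torques, N m; "ee_pos": TCP position; "orientation": TCP orientation; "force": force on the tool from outside, world axes, zero at the start; "wrist_torque": the same for the moment, N m; "gripper_width": finger opening in m.
Only numpy, scipy, OpenCV 4.12 (cv2) and the standard library are available. Lean on these libraries where they do the work, as an engineer would, in place of code of your own. Each camera call takes 0.05 s, during which the arm holds its last target. There are 200 camera calls.

## Working session

There is one attempt and no reset: what is moved stays moved. The work goes in short steps, each a Python script; the robot and the scene stay as the last script left them, time stands still between calls to the robot, and variables do not carry over. Pictures are saved under pics/ and viewed, about 8 in all and at most 12, crops included, and the job is handed in when it is done.

```bash
ls; mkdir -p pics; python3 - <<'E'
from workcell import arm
import cv2, numpy as np
for n in ("side","top"):
    im=arm.capture(n); cv2.imwrite(f"pics/{n}0.png",im)
    c=arm.calibration(n); print(n,{k:(np.round(v,3).tolist() if not isinstance(v,str) else v) for k,v in c.items()})
    for q in ("grip","bar","weight_mid","stand","stand_seat","tester","nominal_seat"):
        r=arm.trace(n,q); print(q,[(round(d["score"],2),np.round(d["at"]).tolist(),int(d["mask"].sum())) for d in r[:4]])
print(arm.sense())
a=cv2.imread("pics/side0.png");b=cv2.imread("pics/top0.png")
E
```

```text
pics
side {'fovy': 56.541, 'cx': 253.541, 'cy': 188.633, 'cam_to_world': [[-0.969, 0.157, -0.19, 0.321], [-0.245, -0.541, 0.805, 0.682], [0.024, 0.826, 0.563, 0.73], [0.0, 0.0, 0.0, 1.0]]}
grip [(0.88, [235.0, 203.0], 760), (0.86, [269.0, 171.0], 319), (0.75, [294.0, 204.0], 693), (0.58, [340.0, 218.0], 589)]
bar [(0.85, [266.0, 172.0], 344), (0.7, [288.0, 214.0], 482), (0.63, [342.0, 216.0], 537)]
weight_mid [(0.41, [286.0, 206.0], 155)]
stand [(0.94, [258.0, 217.0], 2808)]
stand_seat [(0.7, [255.0, 219.0], 2859)]
tester [(0.64, [101.0, 298.0], 41203)]
nominal_seat [(0.93, [101.0, 302.0], 40834)]
top {'fovy': 55.431, 'cx': 254.828, 'cy': 192.817, 'cam_to_world': [[0.001, 0.991, -0.132, 0.415], [-1.0, 0.0, -0.01, -0.132], [-0.01, 0.132, 0.991, 1.006], [0.0, 0.0, 0.0, 1.0]]}
grip [(0.93, [371.0, 196.0], 1015), (0.84, [275.0, 235.0], 758), (0.74, [304.0, 297.0], 982), (0.69, [266.0, 181.0], 755)]
bar [(0.82, [303.0, 303.0], 1041), (0.77, [378.0, 193.0], 949), (0.76, [274.0, 236.0], 723)]
weight_mid []
stand [(0.63, [296.0, 206.0], 5393)]
stand_seat [(0.89, [297.0, 208.0], 5645)]
tester [(0.82, [79.0, 187.0], 13283)]
nominal_seat [(0.7, [81.0, 188.0], 13386)]
{'time': 0.8, 'qpos': array([ 1.10949243,  0.42610032,  0.07386732,  1.60600164, -0.03409251,
        1.11079367, -0.06710708]), 'qd': array([-7.24742088e-05,  1.21239038e-03, -2.49861107e-03,  6.00759041e-04,
       -1.68684781e-03, -1.30610564e-03,  1.15064138e-03]), 'effort': array([ 2.91795004e-05, -9.35461092e+01,  3.66165496e+00, -4.54540515e+01,
       -4.93440195e-02,  1.27476297e-02,  8.69094356e-05]), 'ee_pos': array([ 0.20706252, -0.64241783,  0.21346487]), 'orientation': array([ 9.87874360e-01,  1.55255430e-01,  1.38680526e-05, -2.64566569e-05]), 'force': array([-0.72926759, -0.81984024,  0.48842094]), 'wrist_torque': array([-0.0292955 ,  0.00627084, -0.02506396]), 'gripper_width': 0.09358089898174078}
```

View pics/side0.png

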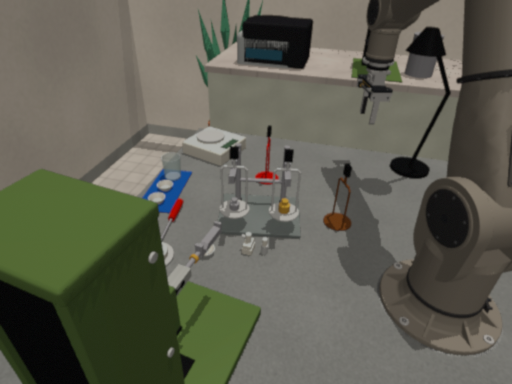

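View pics/top0.png

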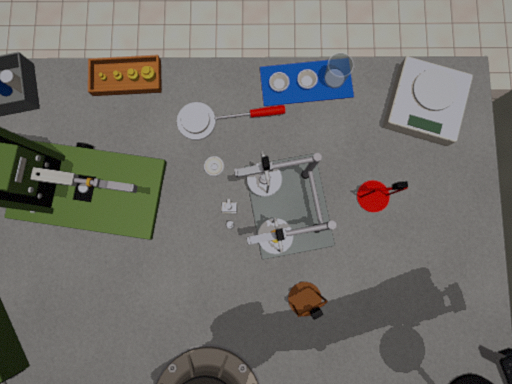

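Candidates for the hanger: the brass hanger at top (278,235) / side (288,155–210), the steel one at top (266,163) / side (235,153), and the red (373,196) and brown (308,300) look-alikes. The brass-weighted bright one is at top (278,235). I'll confirm it in an enlarged crop.

```bash
python3 - <<'E'
import cv2, numpy as np
t=cv2.imread("pics/top0.png");s=cv2.imread("pics/side0.png")
a=cv2.resize(t[145:265,225:345],(600,600),interpolation=cv2.INTER_CUBIC)
cv2.imwrite("pics/c1.png",a)
b=cv2.resize(t[130:250,0:170],(800,565),interpolation=cv2.INTER_CUBIC)
cv2.imwrite("pics/c2.png",b)
c=cv2.resize(s[140:300,150:310],(600,600),interpolation=cv2.INTER_CUBIC)
cv2.imwrite("pics/c3.png",c)
E
```

```text
(no output)
```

View pics/c1.png

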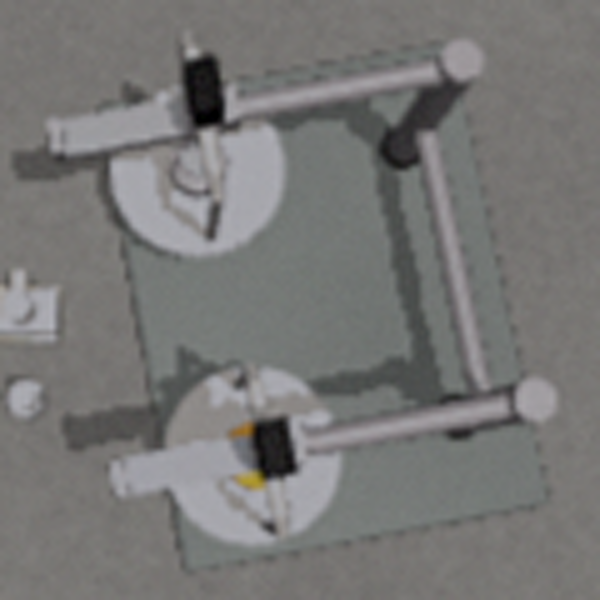

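View pics/c2.png

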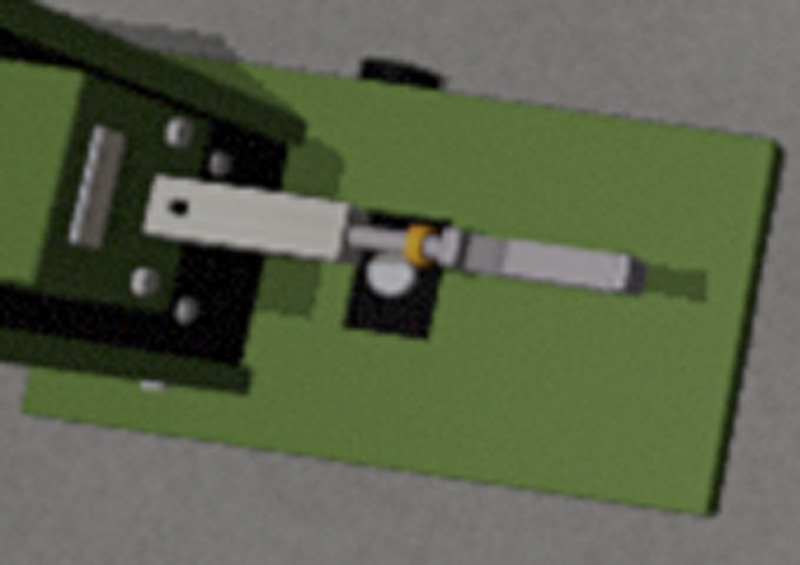

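View pics/c3.png

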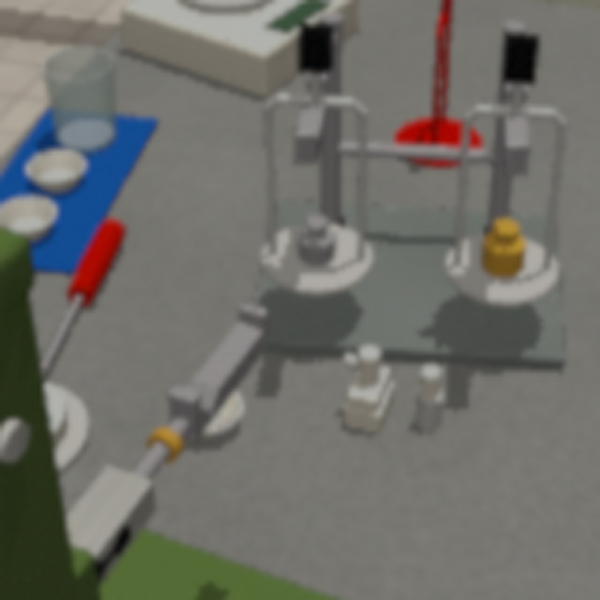

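```bash
cat > h.py <<'E'
from workcell import arm
import numpy as np
def ray(n,p):
    c=arm.calibration(n);f=192/np.tan(np.radians(c["fovy"])/2);M=np.array(c["cam_to_world"])
    d=M[:3,:3]@np.array([(p[0]-c["cx"])/f,-(p[1]-c["cy"])/f,-1]);return M[:3,3],d/np.linalg.norm(d)
def atz(n,p,z):
    o,d=ray(n,p);return o+d*(z-o[2])/d[2]
def tri(p,q):
    (a,u),(b,v)=ray("top",p),ray("side",q)
    s=np.linalg.lstsq(np.c_[u,-v],b-a,rcond=None)[0];P,Q=a+s[0]*u,b+s[1]*v
    return (P+Q)/2,np.linalg.norm(P-Q)
def c1(x,y):return (225+x/5-.4,145+y/5-.4)
def c2(x,y):return (x/4.706-.4,130+y/4.706-.4)
def c3(x,y):return (150+x/3.75-.4,140+y/3.75-.4)
E
python3 - <<'E'
from h import *
np.set_printoptions(precision=4,suppress=True)
pr=lambda l,x:print(l,x)
a,b=atz("top",c1(462,60),.227),atz("top",c1(536,399),.227)
t1,t2=atz("top",c1(52,137),.228),atz("top",c1(118,478),.228)
pr("posts",(a,b,np.linalg.norm(a-b)))
for p,t in((a,t1),(b,t2)):
    u=(t-p)[:2];L=np.linalg.norm(u);pr("hook",(t,L,np.degrees(np.arctan2(u[1],u[0])),"seat",p[:2]+u/L*.115))
pr("grip top",atz("top",c1(277,445),.272)); pr("gripb",atz("top",c1(204,88),.272))
pr("grip tri",tri(c1(277,445),c3(520,58))); 
c,d=atz("top",c2(778,145),.035),atz("top",c2(713,513),.035)
u=(d-c)[:2];pr("base",(c,d,np.linalg.norm(u),np.degrees(np.arctan2(u[1],u[0]))))
pr("tip tri",tri(c2(632,272),c3(255,312)))
pr("weight tri",tri(c1(247,460),c3(505,240)))
for z in(.238,.248,.258):pr("tip",atz("top",c2(632,272),z))
pr("shoulder",(atz("top",c2(503,253),.25),"cell",atz("top",c2(180,207),.24)))
for l,k in (("stage",(0,0)),):pass
E
```

```text
posts (array([ 0.5979, -0.2595,  0.227 ]), array([ 0.4508, -0.2878,  0.227 ]), np.float64(0.14977213709601375))
hook (array([ 0.5638, -0.0814,  0.228 ]), np.float64(0.18138752983805592), np.float64(100.8513587800441), 'seat', array([ 0.5762, -0.1466]))
hook (array([ 0.4173, -0.1105,  0.228 ]), np.float64(0.18038846580027015), np.float64(100.69615100820297), 'seat', array([ 0.4295, -0.1748]))
grip top [ 0.4303 -0.1752  0.272 ]
gripb [ 0.5757 -0.1464  0.272 ]
grip tri (array([ 0.4298, -0.176 ,  0.2594]), np.float64(0.0016892630739150645))
base (array([0.6329, 0.1222, 0.035 ]), array([0.4218, 0.1517, 0.035 ]), np.float64(0.21309231514303484), np.float64(172.0548469036154))
tip tri (array([0.5275, 0.1314, 0.2434]), np.float64(0.0006331095976463357))
weight tri (array([ 0.4269, -0.1704,  0.0986]), np.float64(0.0005600456097072086))
tip [0.5286 0.1333 0.238 ]
tip [0.5271 0.1298 0.248 ]
tip [0.5256 0.1264 0.258 ]
shoulder (array([0.5354, 0.1874, 0.25  ]), 'cell', array([0.5582, 0.3404, 0.24  ]))
```

The crop confirms the brass weight hangs on the lower hook (block at crop 277,447). The measurements agree: post spacing is 150 mm, hook length 181 mm, grip z 0.259. The tester hook tip triangulates to about (0.5275, 0.131, 0.243), so its seat is near (0.537, 0.198, 0.230), with own +x at 82°. Next is the grasp.

```bash
cat >> h.py <<'E'
from scipy.spatial.transform import Rotation as Ro
def quat(deg):
    t=np.radians(deg);y=np.array([np.cos(t),np.sin(t),0]);z=np.array([0,0,-1.])
    return Ro.from_matrix(np.c_[np.cross(y,z),y,z]).as_quat()
SQ,TQ=quat(-79.3),quat(-98.0)
SX=np.array([np.cos(np.radians(-79.3)),np.sin(np.radians(-79.3)),0]); TX=np.array([np.cos(np.radians(82)),np.sin(np.radians(82)),0])
G=np.array([.430,-.1752,.262-.011])   # TCP at grasp
UP=np.array([0,0,1.])
def st(l=""):
    s=arm.sense();print(l,round(s["time"],2),np.round(s["ee_pos"],4),"F",np.round(s["force"],2),"T",np.round(s["wrist_torque"],2),"w",round(s["gripper_width"],4),flush=True);return s
E
python3 - <<'E'
from h import *
import cv2
for p,q in ((G+.1*UP,SQ),(G,SQ),(G+.04*UP-.08*SX,SQ),([.537,.198,.30],TQ),([.520,.078,.32],TQ)): print(arm.ik(p,q))
s=st()
arm.servo_line(s["ee_pos"]+.14*UP,v=.25)
arm.move_ptp(G+.1*UP,SQ); st("above")
cv2.imwrite("pics/top1.png",arm.capture("top"))
cv2.imwrite("pics/side1.png",arm.capture("side"))
b=cv2.imread("pics/side1.png")[110:250,190:370]; cv2.imwrite("pics/s1.png",cv2.resize(b,(720,560),interpolation=cv2.INTER_CUBIC))
E
```

```text
[ 0.48012851 -0.01758501 -0.22686254  1.85475746 -0.00410015  1.30397185
 -1.12966516]
[ 0.48636152  0.05389609 -0.24605488  2.00064185  0.01480994  1.08872007
 -1.15026296]
[ 0.48290573 -0.04333962 -0.38692025  2.00649783 -0.01771716  1.17528998
 -1.28090584]
[ 0.28294999  0.30837986 -0.92077454  1.69071982  0.25576417  1.26991514
 -2.40216507]
[ 0.36105307  0.15378489 -0.70129716  1.76542881  0.10399792  1.25986672
 -2.07674245]
 0.8 [ 0.2071 -0.6424  0.2135] F [-0.73 -0.82  0.49] T [-0.03  0.01 -0.03] w 0.0936
above 3.38 [ 0.4299 -0.1761  0.3509] F [-0.21 -0.87 -0.04] T [0.04 0.   0.04] w 0.0943
```

View pics/s1.png

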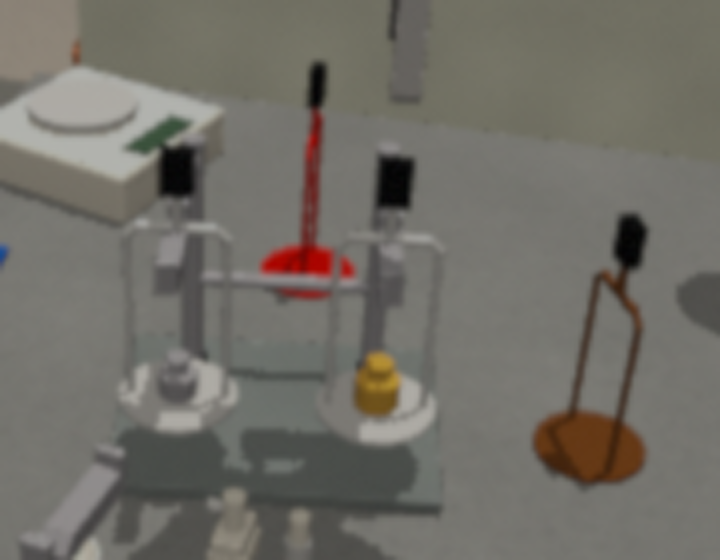

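The picture shows the open jaw above the brass hanger's block (crop 395,180), and the small offset is the near finger's own position. I'll descend and grip.

```bash
python3 - <<'E'
from h import *
arm.servo_line(G,SQ,v=.12); st("down")
arm.gripper_to(0.0); s=st("closed")
arm.dwell(.2); st()
p=s["ee_pos"]
for k in (.004,.012,.042):
    arm.servo_line(G+k*UP,SQ,v=.03 if k<.02 else .06); st("up%g"%k)
arm.dwell(.3); st("hang")
E
```

```text
down 4.47 [ 0.4304 -0.1754  0.2516] F [0.83 0.5  0.27] T [0.01 0.   0.01] w 0.0942
closed 5.67 [ 0.4299 -0.1749  0.2509] F [-0.17  3.11  1.3 ] T [ 0.74  0.04 -0.07] w 0.0138
 5.87 [ 0.43   -0.1749  0.2509] F [1.06 3.75 0.25] T [ 1.12  0.13 -0.06] w 0.0141
up0.004 6.15 [ 0.43   -0.1755  0.2552] F [-0.64  1.07 -3.79] T [-0.01 -0.03 -0.02] w 0.0136
up0.012 6.57 [ 0.4301 -0.1753  0.2632] F [ 1.19 -0.13 -3.58] T [0.02 0.04 0.02] w 0.014
up0.042 7.22 [ 0.43   -0.1752  0.293 ] F [ 0.86  0.05 -3.91] T [-0.06  0.03  0.02] w 0.0137
hang 7.52 [ 0.4299 -0.1752  0.2928] F [ 0.41 -0.64 -2.73] T [-0.03 -0.    0.04] w 0.0138
```

```bash
python3 - <<'E'
from h import *
import cv2
Z=np.array([0,0,.302])
o=G[:2]-.082*SX[:2]+np.array([.008,.002])
arm.servo_line([*o,.294],SQ,v=.10); st("out")
T=np.array([.537,.198,0]); pre=T-.125*TX
# half-way then aligned
arm.servo_line([*(.5*(o+pre[:2])),.302],quat(-88.6),v=.10); st("mid")
arm.servo_line([pre[0],pre[1],.302],TQ,v=.10); st("pre")
arm.dwell(.3)
t=arm.capture("top");s=arm.capture("side")
a=cv2.resize(s[150:290,170:330],(640,560),interpolation=cv2.INTER_CUBIC)
cv2.imwrite("pics/s2.png",a); cv2.imwrite("pics/t2.png",t)
E
```

```text
out 8.49 [ 0.4228 -0.0932  0.294 ] F [-0.37  0.11 -3.66] T [ 0.03  0.01 -0.03] w 0.0139
mid 9.61 [ 0.471  -0.0098  0.3019] F [-0.4  -0.25 -3.43] T [-0.    0.01 -0.04] w 0.014
pre 10.72 [0.5194 0.0736 0.302 ] F [-0.2  -0.45 -3.74] T [ 0.03  0.06 -0.03] w 0.0138
```

View pics/s2.png

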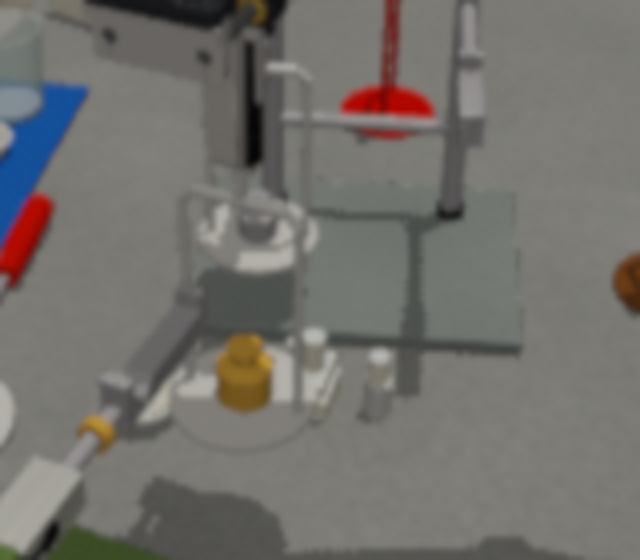

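The picture shows the hanger level with the brass weight mid-pan (crop 243,375), in front of the hook tip (crop 185,310). Next I'll go over the tip and feel down onto the level run.

```bash
cat >> h.py <<'E'
T=np.array([.537,.198,0])
def F(n=5,dt=.015):
    f=[]
    for _ in range(n): arm.dwell(dt); f.append(arm.sense()["force"])
    return np.mean(f,0)
def at(x,z): return np.array([*(T+x*TX)[:2],z])
E
python3 - <<'E'
from h import *
arm.servo_line(at(-.035,.302),TQ,v=.09)
arm.dwell(.3); F0=F(15); st("over"); np.save("f0.npy",F0); print(F0)
z=.302
while z>.262:
    z-=.001 if z>.289 else .0005
    arm.servo_line(at(-.035,z),TQ,v=.02)
    d=F(4)-F0
    if d[2]>1.0:
        d=F(6)-F0
        if d[2]>.8: break
st("contact"); print(z,d)
E
```

```text
over 12.82 [0.5321 0.1633 0.302 ] F [ 0.5  -0.01 -4.21] T [ 0.04  0.02 -0.05] w 0.014
[-0.23544157  0.05147713 -3.29848285]
contact 23.69 [0.5322 0.1633 0.2786] F [-0.53 -0.11  0.29] T [-0.08  0.25  0.  ] w 0.0137
0.27849999999999997 [-0.44397948 -0.6036235   3.19606298]
```

```bash
python3 - <<'E'
from h import *
import cv2
arm.servo_line(at(-.035,.2783),TQ,v=.02)
L=[]
for _ in range(12):
    arm.dwell(.015);q=arm.sense();L.append(np.r_[q["force"],q["wrist_torque"]])
print(np.mean(L,0).round(3))
s=arm.capture("side");t=arm.capture("top")
a=cv2.resize(s[160:280,170:270],(500,600),interpolation=cv2.INTER_CUBIC)
b=cv2.resize(t[150:220,80:150],(300,300),interpolation=cv2.INTER_CUBIC)
c=np.zeros((600,800,3),np.uint8);c[:,:500]=a;c[:300,500:]=b
cv2.imwrite("pics/s3.png",c)
E
```

```text
[-1.001 -0.612  1.618 -0.134  0.299 -0.003]
```

View pics/s3.png

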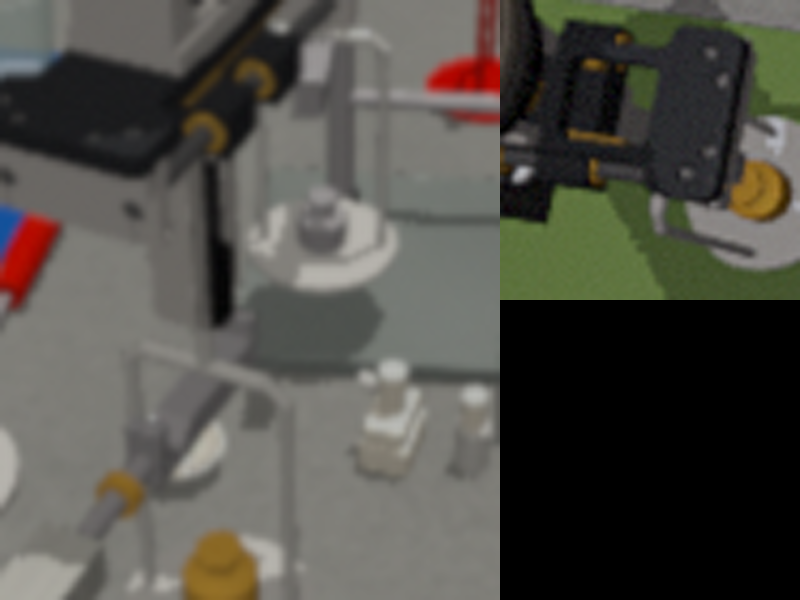

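The picture shows the bar resting mid-hook on the level run, between the tip (crop 240,330) and the shoulder (150,430). The hanger is level. Next I'll slide back lightly loaded and feel into the V.

```bash
cat > slide.py <<'E'
from h import *
F0=np.load("f0.npy")
def m(n=5):
    d=F(n)-F0; return d@TX,d[2]
z=.2787; x=-.016
arm.servo_line(at(-.035,z),TQ,v=.02); print(m(8))
arm.servo_line(at(x,z),TQ,v=.03); print("x-16",m(8))
while x<.014:   # slide back until it loses support (V mouth) or meets the shoulder
    x+=.001; arm.servo_line(at(x,z),TQ,v=.02); fx,fz=m(5); print(round(x*1e3,1),round(z*1e3,1),round(fx,2),round(fz,2),flush=True)
    if fz>3.5: z+=.0002
    elif fz<.6 and abs(fx)<1.2: break
    if fx<-2.5: break
st("mouth?"); np.save("xz.npy",[x,z])
E
python3 slide.py
```

```text
(np.float64(-0.3651957759716987), np.float64(3.1843029131133984))
x-16 (np.float64(1.3175296812065256), np.float64(2.2985242432967494))
-15.0 278.7 -1.45 3.01
-14.0 278.7 -2.03 2.18
-13.0 278.7 -1.61 2.72
-12.0 278.7 -1.42 2.42
-11.0 278.7 -0.96 1.94
-10.0 278.7 -1.27 2.47
-9.0 278.7 -1.64 2.43
-8.0 278.7 -0.55 1.63
-7.0 278.7 0.41 0.59
mouth? 28.54 [0.536  0.1912 0.2786] F [-0.02  1.34 -2.68] T [ 0.16 -0.02 -0.04] w 0.014
```

```bash
cat > seat.py <<'E'
from h import *
F0=np.load("f0.npy")
def m(n=6):
    d=F(n)-F0; return d@TX,d[2]
x,z=-.001,.2785
arm.servo_line(at(x,z),TQ,v=.02); print("start",m(8))
arm.servo_line(at(x,.2755),TQ,v=.02)
z=.2755
for i in range(32):
    fx,fz=m(); print(round(x*1e3,1),round(z*1e3,2),round(fx,2),round(fz,2),flush=True)
    if fz>6 or abs(fx)>6: z+=.0005; arm.servo_line(at(x,z),TQ,v=.02); continue
    if z<.2732 and fz>2.6 and abs(fx)<1.3: break
    if fx>1.3: x+=.0005
    elif fx<-1.3: x-=.0005
    else: z-=.0005 if z>.2725 else .0003
    arm.servo_line(at(x,z),TQ,v=.02)
    if arm.sense()["time"]>47: break
st("end"); np.save("xz.npy",[x,z])
E
python3 seat.py
```

```text
start (np.float64(-0.3354784440630156), np.float64(-0.24018702272799564))
-1.0 275.5 0.02 -0.16
-1.0 275.0 -0.52 -0.46
-1.0 274.5 -0.03 -0.35
-1.0 274.0 0.38 -0.23
-1.0 273.5 0.51 0.36
-1.0 273.0 0.64 2.81
end 31.27 [0.5369 0.1971 0.2731] F [ 0.08  0.49 -0.85] T [ 0.27 -0.04 -0.01] w 0.0139
```

```bash
python3 - <<'E'
from h import *
F0=np.load("f0.npy")
def m(n=8):
    d=F(n)-F0; return d@TX,d[2]
x,z=-.001,.273
def go():
    arm.servo_line(at(x,z),TQ,v=.02); f=m(); print(round(x*1e3,2),round(z*1e3,2),np.round(f,2),flush=True); return f
for x in (-.0005,0,.0005):
    f=go()
    if f[0]<-2: break
print("--down")
for i in range(12):
    fx,fz=f
    if fx<-2: x-=.0004
    elif fx>2: x+=.0004
    elif fz>3.2: break
    else: z-=.0003
    f=go()
st("end"); np.save("xz.npy",[x,z])
E
```

```text
-0.5 273.0 [0.53 1.24]
0.0 273.0 [ 0.13 -0.12]
0.5 273.0 [0.01 0.18]
--down
0.5 272.7 [ 0.28 -0.16]
0.5 272.4 [-0.19 -0.41]
0.5 272.1 [ 0.43 -0.06]
0.5 271.8 [0.72 1.38]
0.5 271.5 [0.74 3.69]
end 34.34 [0.5371 0.1986 0.2716] F [-0.55  0.71  0.53] T [0.3  0.01 0.  ] w 0.0136
```

```bash
python3 - <<'E'
from h import *
F0=np.load("f0.npy")
def m(n=8):
    d=F(n)-F0; return d@TX,d[2]
x,z=.0005,.2715
def go():
    arm.servo_line(at(x,z),TQ,v=.02); f=m(); print(round(x*1e3,2),round(z*1e3,2),np.round(f,2),flush=True); return f
for x in (.001,.0015,.002):
    f=go()
    if f[0]<-1.8: break
print("--down")
for i in range(12):
    fx,fz=f
    if fx<-1.8: x-=.0003
    elif fz>3.2: break
    else: z-=.0003
    f=go()
st("end"); np.save("xz.npy",[x,z])
E
```

```text
1.0 271.5 [-1.44  4.53]
1.5 271.5 [-4.88  5.21]
--down
1.2 271.5 [-5.15  5.16]
0.9 271.5 [-4.4  4.7]
0.6 271.5 [-2.32  4.07]
0.3 271.5 [0.85 3.56]
end 36.64 [0.5371 0.1987 0.2715] F [1.11 0.62 0.18] T [ 0.31 -0.3  -0.04] w 0.0137
```

Both V faces now resist: fx changes sign within 0.5 mm, and support is about 3.5 N against a weight of about 3.3 N. The height is 7 mm below the level-run contact, so it's seated. I'll release and back off.

```bash
python3 - <<'E'
from h import *
import cv2
arm.servo_line(at(.0005,.2715),TQ,v=.02); st("pre")
arm.gripper_to(.045); st("open")
arm.servo_line(at(.0005,.31),TQ,v=.06)
arm.servo_line(at(.0005,.42),TQ,v=.15)
arm.servo_line(at(-.15,.45),TQ,v=.2); arm.dwell(.5); st("away")
s=arm.capture("side");t=arm.capture("top")
a=cv2.resize(s[150:290,150:290],(500,500),interpolation=cv2.INTER_CUBIC)
b=cv2.resize(t[140:230,60:150],(300,300),interpolation=cv2.INTER_CUBIC)
c=np.zeros((600,800,3),np.uint8);c[:500,:500]=a;c[:300,500:]=b
c[300:525,500:]=cv2.resize(t,(300,225));cv2.imwrite("pics/s4.png",c)
E
```

```text
pre 36.89 [0.5371 0.1986 0.2716] F [ 1.1   0.99 -0.53] T [ 0.25 -0.29 -0.05] w 0.0137
open 37.56 [0.537  0.1985 0.2715] F [-0.25  0.09 -0.13] T [-0.03 -0.    0.01] w 0.0448
away 40.65 [0.5161 0.0496 0.45  ] F [-0.59 -0.53 -0.7 ] T [ 0.06 -0.04  0.  ] w 0.0447
```

View pics/s4.png

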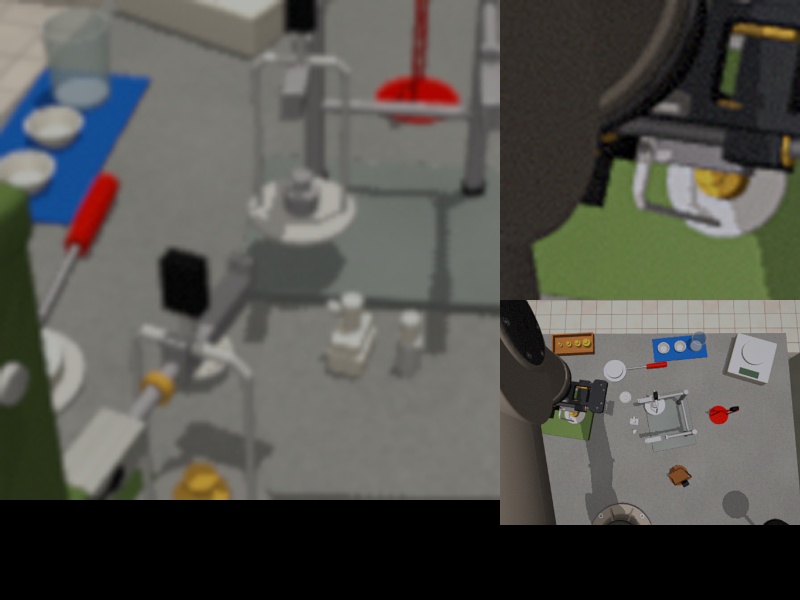

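The picture shows the hanger on the tester hook, with its bar against the shoulder (crop 185,350). The brass weight is on the pan (200,480), the jaws are clear, and the other hanger and bystanders are in place. I'm handing in.

```bash
python3 -c "
from h import *
st(); arm.sign_off()"
```

```text
40.75 [0.5161 0.0495 0.45  ] F [ 0.56 -0.35  0.07] T [0.02 0.01 0.02] w 0.0453
the job is handed in; nothing more can be done
```

The brass-weighted hanger now hangs on the tester's load-cell hook, and I handed the job in at 40.8 s of the 64 s allowed. I lifted it off the stand, carried it level in one go, and felt it down onto the hook's level run. Then I slid it back until it dropped into the V seat.

**Seating:**
- Before I let go, the bar sat 7 mm below its height on the level run, which is what a seated bar should show.
- Both faces of the V pushed back when I nudged it.
- The hook was carrying about 3.5 N, against a hanger weight of about 3.3 N.

**Forces:** averaged wrist readings while seating never went above about 5.2 N down or 5.2 N along the hook. They carry roughly 0.7 N of noise per sample. The cell itself could not be read, so staying under 15 N is inferred from these.

**Final picture:** the weight is on its pan, the gripper is clear, and the other hanger and bystanders look undisturbed. I judged this by eye and did not measure the hanger's final tilt.

**Disagreement:** the camera put the seat at about 0.230 m high, but by feel it was 0.2355 m. I used the felt value, which is within the stated ±10 mm.

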